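Uncover the specimen and extend the camera boom by one hole

ROBOT

A 6-joint arm with a two-finger parallel gripper is mounted at the origin on the work surface. World frame = base frame: x ahead of the robot, y to its left, z up, the work surface at z = 0. Lengths are in m, angles in rad, forces in N, time in s.
With the tool pointing down it reaches from about 0.35 to 0.975 m from the base axis. Payload 7.1 kg.
Tool frame: the origin (TCP) lies between the finger pads; the fingertips stand 14 mm ahead of it and the grasp point (between the pads) lies 5 mm behind it; z points along the fingers, y is the direction in which the jaws open and shut (so a half turn about z gives the same grasp; the last joint's range is limited). The gripper opens to 88 mm and grips with 3 to 60 N. Pads are 20 mm wide; open, the fingers measure 115 mm over their backs; the gripper's body (75 mm by 178 mm) begins 61 mm behind the grasp point.
Start: joints at [-1.232, 0.423, 1.63, -0, 1.089, -0.019], TCP at [0.219, -0.585, 0.201] pointing down, gripper open.
Joint ranges: [-3, 3], [-0.9, 2.11], [0.09, 2.58], [-1.31, 4.45], [0.11, 2.69], [-2.54, 2.54]. Speed limits (rad/s): [2.39, 2.39, 3.01, 3.14, 3.14, 3.14].

INTERFACE

Orientations are given as a unit quaternion [x, y, z, w].
In Python, from workcell import env gives the robot as it stands.
- The arm moves only by the shell command python3 -m jog 'ROWS' [FORCE]. ROWS is JSON, a list of rows, each a list of 7 numbers: the shift along the tool's x, y, z in cm, then the turn, a rotation vector about the tool's x, y, z in degrees, then the finger opening in cm, from 0 to 8.78. A call has 1 to 8 rows; each row is the pose to reach, as a shift and turn from the pose commanded when the call began, along the tool's axes at that moment; what a row does not reach only later rows make up. A row lasts 1/10 s, in which the tool goes at most 50 mm and 8.59 degrees, less where a joint would pass 70% of its speed; a pose out of reach is approached as far as the arm can. A call with a gripper value outside its range is refused whole. The fingers move at their own pace and stop on an object; FORCE is the grip in N (left out, the last holds). Time passes only in rows, so rows that repeat a pose let the fingers close. It gives the time, the measured TCP pose, the force and the opening at its end, in the units of the state.
- env.state(): the state, without advancing time (a new reading comes with each control period).
- env.camera(name): name is "scene" or "top"; returns a dict with "color" (400x640x3 uint8, red, green, blue), "mtx" (3x3 intrinsics, pixels), "rvec" (rotation vector, rad) and "tvec" (3), from world to camera coordinates, as OpenCV has them. Camera axes: x right, y down, z forward; pixel columns grow to the right and rows downward; lengths in m; the calibration is good to about 2 mm. A picture is of the moment at which its call begins. There is no depth.
- env.job_done(): hands the job in, once; it reports no verdict.
The state is a dict: "time": time; "joint_pos": joint angles; "dq": joint speeds; "joint_efforts": joint torques, N m; "position": TCP position; "eef_rot": TCP orientation; "wrist_force": force on the tool from outside, world axes, zero at the start; "moment": the same for the moment, N m; "gripper_width": opening from 0.0 (shut) to 1.0 (fully open).
Only numpy, scipy, OpenCV 4.12 (cv2) and the standard library are available. Lean on these libraries where they do the work, as an engineer would, in place of code of your own. Each camera call takes 0.05 s, during which the arm holds its last target. There are 200 camera calls.

TASK

Get the imaging rig ready: pinch in the two black tabs of the orange dust cover, lift it off the specimen holder and set it down gently, right way up, on the middle of the blue mat. Then pinch the two brass snap buttons of the camera boom flush and slide its blue sleeve out until the buttons snap out fully in the next holes, with the camera over the specimen. Leave the other things on the table where they are.

Things in the scene. Friction and masses are not known exactly. Their poses are not given: they have to be found in the camera images.
- cover_center (a point): Orange clip-on dust cover: hollow box, 80 mm long (its y), 36 mm wide (x), 50 mm tall, open below, 0.07 to 0.16 kg. Point: its centre, 25 mm above its lower rim; z up. In the middle of each long side (-x, +x) stands a black spring tab. At the start it is clipped on the holder, its rim 30 mm above the table; it lifts straight off only with both tabs fully in.
- tab_near_pad (a point): Black spring tab on the cover's -x side: middle of the outer face where it is pushed, 35 mm above the rim, 28 mm from the cover's middle (56 mm over both tabs). The tab is 26 mm wide along y and reaches 3 to 46 mm above the rim. It slides straight inward by 6 mm (1 N to start, 3 N fully in; then 44 mm over both) and springs out again.
- tab_far_pad (a point): The same on the tab at the cover's +x side. At its foot, 3 to 8 mm above the rim, each tab has a hook standing 5 mm out, which is caught under a steel lip of the holder.
- tab_near (a joint): inward travel of the cover's tab on its -x side (m): 0 out, 0.006 fully in
- tab_far (a joint): inward travel of the cover's tab on its +x side (m): 0 out, 0.006 fully in
- lip_near (a point): Top of the inner edge of the fixed steel lip over the -x hook: 44 mm above the table (14 mm above the cover's rim), 29.5 mm from the holder's middle; the lip runs 13.5 mm further out and 40 mm along y. It overlaps the hook by 3.5 mm. Fingertips that pinch the tabs must stay above it.
- lip_far (a point): The same for the lip over the +x hook.
- mat: Blue square mat fixed on the table, 140 x 140 mm, 5 mm thick; origin at the centre of its underside, x and y along its edges, z up. It lies left or right, nearer to the robot than the rig.
- buttons_mid (a point): Point on the axis of the level camera boom, midway between the two brass snap buttons, 100 mm above the table, fixed on the rig. Axes of the rig: y along the boom from the rear post to the specimen holder, z up, buttons at -x and +x. Inner steel tube fixed in the post; over it the blue square sleeve, 40 mm wide and tall (80 to 120 mm above the table), slides along y.
- button_near_top (a point): Tip of the domed snap button, 16 mm across, on the boom's -x side; it sits in the inner tube, does not move along y, and is pushed out by a spring through an 18 mm hole of the sleeve, 6 mm proud (52 mm over both buttons). While it stands out the sleeve is locked (1 mm play).
- button_far_top (a point): The same for the button on the +x side. Pinched flush with the sleeve's sides (1.5 N each), both give way when the sleeve is slid with some 3 to 6 N: the holes' edges push the domes under. Fingers that pinch them also grip the sleeve and move along with it.
- button_near (a joint): inward travel of the -x button (m): 0 fully out, 0.006 flush with the sleeve's outer face, 0.010 under the sleeve wall
- button_far (a joint): inward travel of the +x button (m), the same
- sleeve_rear_hole (a point): On the boom's axis between the sleeve's rear pair of holes (the next holes), 90 mm behind the buttons at the start; moves with the sleeve. When it reaches the buttons they jump out by themselves and lock. The sleeve reaches from 22 mm behind this point to 178 mm ahead of it.
- sleeve (a joint): travel of the sleeve along the rig's +y (m): 0 at the start, 0.090 with the buttons in the next holes, when the camera is right over the specimen; slides with 2 to 4 N between
- camera (a point): Centre of the red camera, a 44 mm cube at the front of the sleeve and moving with it, 110 mm ahead of the buttons at the start, top 146 mm above the table. Its black lens reaches down to 62 mm, so it cannot pass over the holder while the cover (top at 80 mm) is on.
- specimen (a point): glass slide with a red specimen on the white holder, under the cover, 32 mm above the table, 200 mm ahead of the buttons; fixed on the rig. The rig's rear post, 126 mm tall, is 132 to 168 mm behind the buttons
- tube: Bystander, to be left alone: white capped sample tube standing upright, 28 mm wide, 85 mm tall, easily knocked over; origin at the centre of its underside
- jar: Bystander, to be left alone: amber jar with a black cap, 56 mm wide, 60 mm tall; origin at the centre of its underside
- slidebox: Bystander, to be left alone: flat green slide box, 90 x 170 x 28 mm; origin at the centre of its underside
- driver: Bystander, to be left alone: yellow screwdriver lying flat, 170 mm long; origin at the centre of its underside (lying along its x)
- dish: Bystander, to be left alone: round glass dish, 90 mm wide, 18 mm tall; origin at the centre of its underside

How it is judged:
By the outcome, as a careful person would: the job done as asked, in the order asked, and still so for the second after the job is handed in, with the robot touching nothing.
It also fails if it takes over 54 s, if anything falls off the work surface, if the arm or the gripper's body presses on something with over 40 N, if the wrist force passes 120 N, or if a joint passes its speed limit or range.

## Working session

There is one attempt and no reset: what is moved stays moved. The work goes in short steps, Python scripts to look and compute and a shell command to move; the robot and the scene stay as the last step left them, time stands still between calls to the robot, and variables do not carry over. Pictures are saved under pics/ and viewed, about 8 in all and at most 12, crops included, and the job is handed in when it is done.

```bash
ls; mkdir -p pics
python3 - <<'E'
from workcell import env
import cv2,numpy as np
s=env.state();print(s)
for n in("scene","top"):
    c=env.camera(n);cv2.imwrite(f"pics/{n}0.png",c["color"][:,:,::-1]);print(n,c["mtx"].tolist(),c["rvec"],c["tvec"])
    np.savez(f"pics/{n}0.npz",**c)
E
```

```text
pics
{'time': 0.0, 'joint_pos': array([-1.23197762e+00,  4.23808541e-01,  1.63067824e+00,  3.26662658e-05,
        1.08861367e+00, -1.89880332e-02]), 'dq': array([ 0.00075227,  0.00135889,  0.00014665, -0.00034065,  0.00212677,
        0.00141143]), 'joint_efforts': array([ 1.04551811e-03, -5.44614208e+01, -2.73672831e+01,  6.43700059e-02,
        2.27170897e-02, -9.82273582e-05]), 'position': array([ 0.21873297, -0.58484847,  0.19992652]), 'eef_rot': array([ 9.84040500e-01,  1.77943039e-01, -1.05765961e-04, -7.46581745e-04]), 'wrist_force': array([-0.09150521,  0.34304001,  0.61978504]), 'moment': array([-0.0473762 ,  0.04081019, -0.00765468]), 'gripper_width': 0.9978168095193217}
scene [[368.21926325696467, 0.0, 314.93577455737795], [0.0, 368.21926325696467, 201.16586566836017], [0.0, 0.0, 1.0]] [ 1.68695447  1.81659693 -0.77757316] [ 0.05723114 -0.32187565  1.43528683]
top [[415.5857664929156, 0.0, 317.0656525309023], [0.0, 415.5857664929156, 194.62307121871706], [0.0, 0.0, 1.0]] [ 2.16847842 -2.10457072  0.18972756] [-0.03468376  0.55581124  1.23599487]
```

View pics/scene0.png

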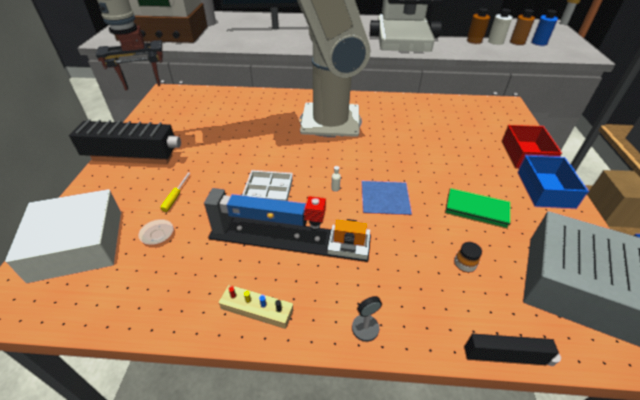

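View pics/top0.png

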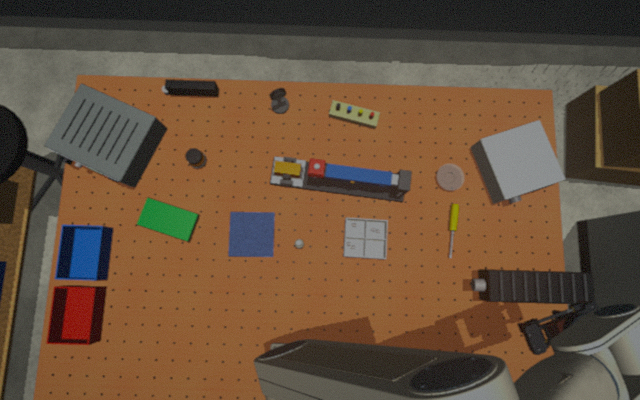

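The scene picture shows the rig with its post at (218,215) and the cover at (350,235). The mat is at (386,197) and the white tube at (336,178). In the top view the cover is at (288,168), the red camera at (317,168), the sleeve at (360,176), the mat at (252,234) and the tube at (299,243).

```bash
cat > h.py <<'E'
import cv2,numpy as np
def load(f): return dict(np.load(f))
def ray(c,uv,z):
    R=cv2.Rodrigues(c["rvec"])[0];o=-R.T@c["tvec"].ravel()
    d=R.T@np.linalg.inv(c["mtx"])@np.array([uv[0],uv[1],1.]);return o+d*(z-o[2])/d[2]
def pix(c,p): return cv2.projectPoints(np.array(p,float).reshape(-1,3),c["rvec"],c["tvec"],c["mtx"],None)[0].reshape(-1,2)
def hsv(c): return cv2.cvtColor(c["color"],cv2.COLOR_RGB2HSV)
def mask(c,lo,hi,box):
    m=cv2.inRange(hsv(c),np.array(lo),np.array(hi));k=np.zeros_like(m);x0,y0,x1,y1=box;k[y0:y1,x0:x1]=m[y0:y1,x0:x1]
    n,l,s,_=cv2.connectedComponentsWithStats(k);i=1+np.argmax(s[1:,4]);return np.uint8(l==i)*255
def rect(m):
    return cv2.minAreaRect(cv2.findNonZero(m))
E
python3 - <<'E'
from h import *
t=load("pics/top0.npz");s=load("pics/scene0.npz")
for name,c,lo,hi,box,z in [("mat",t,(100,80,40),(130,255,255),(220,200,285,265),.005),("sleeve",t,(100,80,40),(130,255,255),(315,150,405,195),.12),
  ("cam",t,(170,120,80),(180,255,255),(300,150,335,185),.146),("cam0",t,(0,160,80),(5,255,255),(300,150,335,185),.146),("cover",t,(14,120,80),(30,255,255),(268,150,310,190),.08),("mat_s",s,(100,80,40),(130,255,255),(355,170,420,220),.005)]:
    try:
        m=mask(c,lo,hi,box);r=rect(m);b=np.array([ray(c,p,z)[:2] for p in cv2.boxPoints(r)])
        print(name,np.round(r[0],1),np.round(r[1],1),round(r[2],1),"ctr",ray(c,r[0],z)[:2].round(4),"\n",b.round(3).tolist())
    except Exception as e: print(name,e)
print("tube",ray(t,(299,243.5),.085).round(3), ray(t,(406,181),.126).round(3))
a=cv2.resize(t["color"][140:210,260:420],None,fx=5,fy=5,interpolation=cv2.INTER_CUBIC)
b=cv2.resize(s["color"][165:265,200:420],None,fx=3.6,fy=2.4,interpolation=cv2.INTER_CUBIC)[:, :800]
b=cv2.resize(b,(800,240)); cv2.imwrite("pics/c1.png",np.vstack([a,b])[:,:,::-1])
E
```

```text
mat [251. 234.] [44. 42.] -0.0 ctr [0.4323 0.1851] 
 [[0.365, 0.25], [0.496, 0.258], [0.501, 0.119], [0.369, 0.113]]
sleeve [358.1 174.6] [66.  14.1] 8.1 ctr [ 0.6076 -0.1365] 
 [[0.597, -0.038], [0.64, -0.043], [0.618, -0.236], [0.576, -0.23]]
cam attempt to get argmax of an empty sequence
cam0 [316.2 167.9] [15.6 17.1] 6.3 ctr [ 0.6178 -0.0127] 
 [[0.595, 0.012], [0.645, 0.008], [0.641, -0.037], [0.591, -0.033]]
cover [287.2 167.6] [26.  12.7] 8.1 ctr [0.6315 0.0753] 
 [[0.616, 0.116], [0.656, 0.113], [0.647, 0.034], [0.607, 0.038]]
mat_s [386.  197.5] [31. 48.] 90.0 ctr [0.4432 0.1885] 
 [[0.377, 0.118], [0.366, 0.268], [0.504, 0.253], [0.514, 0.116]]
tube [0.403 0.031 0.085] [ 0.591 -0.276  0.126]
```

View pics/c1.png

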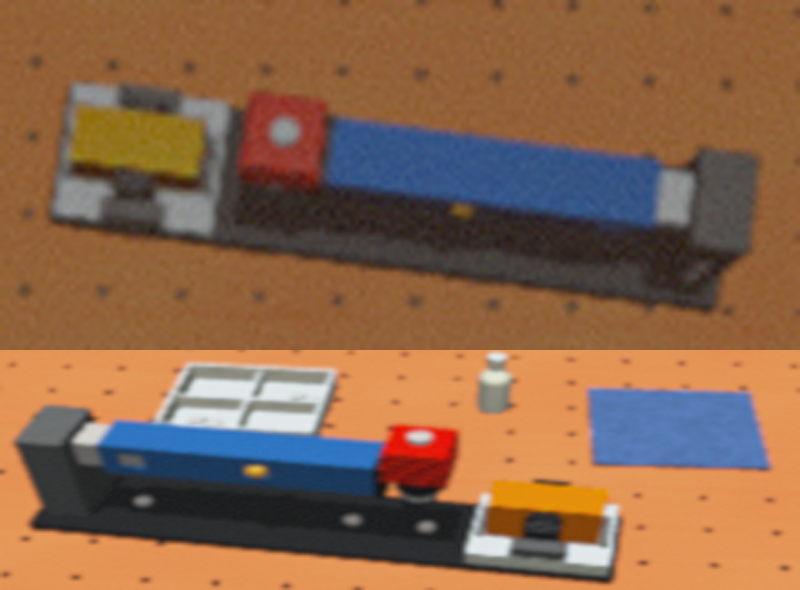

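Run:
```python
from h import *
t=load("pics/top0.npz");s=load("pics/scene0.npz")
# buttons
for n,c,box,z in [("near btn top view",t,(345,178,360,188),.1),("far btn scene",s,(262,208,280,222),.1)]:
    m=mask(c,(8,120,100),(30,255,255),box);r=rect(m);print(n,r,ray(c,r[0],z).round(4))
m=mask(s,(8,200,190),(30,255,255),(325,210,380,260));print(rect(m))
for v0 in(120,140,160,180):
  m=mask(t,(14,120,v0),(30,255,255),(268,150,310,190));r=rect(m);print(v0,m.sum()//255,np.round(r,1) if 0 else r,ray(t,r[0],.08).round(4))
# scene top-face edges of cover: print V channel column
h=hsv(s)
for u in(338,345,352,360):print(u,[tuple(h[y,u]) for y in range(216,242,1)].__repr__().replace("np.uint8",""))
# consistency prediction
b=np.array([.609,-.1246]);y=np.array([.113,.9936]);x=np.array([.9936,-.113])
P=lambda a,bb,z:np.r_[b+a*x+bb*y,z]
for nm,p in dict(nb=P(-.026,0,.1),fb=P(.026,0,.1),c0=P(-.018,.16,.08),c1=P(.018,.16,.08),c2=P(.018,.24,.08),c3=P(-.018,.24,.08)).items(): print(nm,"top",pix(t,p).round(1),"scene",pix(s,p).round(1))
```

```text
near btn top view ((352.0, 181.5), (1.0, 2.0), 90.0) [ 0.5904 -0.1206  0.1   ]
far btn scene ((269.5, 215.0), (4.0, 5.0), 90.0) [ 0.6326 -0.1242  0.1   ]
((350.2947692871094, 226.03932189941406), (31.38888168334961, 10.837425231933594), 7.594643592834473)
120 284 ((287.13995361328125, 167.51998901367188), (25.880111694335938, 11.172287940979004), 8.130102157592773) [0.6317 0.0755 0.08  ]
140 256 ((286.7799377441406, 167.5399932861328), (24.890159606933594, 10.465181350708008), 8.130102157592773) [0.6316 0.0766 0.08  ]Traceback (most recent call last):
  File "<stdin>", line 8, in <module>
  File "h.py", line 10, in mask
    n,l,s,_=cv2.connectedComponentsWithStats(k);i=1+np.argmax(s[1:,4]);return np.uint8(l==i)*255
                                                    ~~~~~~~~~^^^^^^^^^
    return _wrapfunc(a, 'argmax', axis=axis, out=out, **kwds)
    return bound(*args, **kwds)
ValueError: attempt to get argmax of an empty sequence
```

```bash
cat >> h.py <<'E'
from scipy.spatial.transform import Rotation as Ro
def go(p,yaw_ty,st=None):
    """delta (cm, deg) in tool axes to put TCP at p, pointing down, tool y along world heading yaw_ty (deg)"""
    from workcell import env
    st=st or env.state();R=Ro.from_quat(st["eef_rot"]);a=np.radians(yaw_ty)
    y=np.array([np.cos(a),np.sin(a),0]);z=np.array([0,0,-1.]);T=Ro.from_matrix(np.c_[np.cross(y,z),y,z])
    print("t",round(st["time"],2),"pos",st["position"].round(4),"q",st["eef_rot"].round(3),"F",st["wrist_force"].round(1),"w",round(st["gripper_width"]*.088,4))
    print("shift cm",(R.inv().apply(np.array(p)-st["position"])*100).round(2),"turn",np.degrees((R.inv()*T).as_rotvec()).round(2))
E
python3 - <<'E'
from h import *
s=load("pics/scene0.npz");print(ray(s,(350.3,226),.08))
go([.632,.0758,.2],-6.5)
E
```

```text
[0.63627236 0.07771435 0.08      ]
t 0.1 pos [ 0.2188 -0.5849  0.2   ] q [ 0.984  0.178 -0.    -0.001] F [-0.5 -0.7 -0.5] w 0.0882
shift cm [ 6.185e+01 -4.741e+01  6.000e-02] turn [-7.0e-02 -4.0e-02 -6.3e+01]
```

```bash
python3 -m jog '[[62,-47.5,-2,0,0,-63,8.6],[62,-47.5,-2,0,0,-63,8.6],[62,-47.5,-2,0,0,-63,8.6],[62,-47.5,-2,0,0,-63,8.6],[62,-47.5,-2,0,0,-63,8.6],[62,-47.5,-2,0,0,-63,8.6],[62,-47.5,-2,0,0,-63,8.6],[62,-47.5,-2,0,0,-63,8.6]]' 10; python3 -c "
from h import *
go([.633,.0765,.2],-6.5)"
```

```text
time: 0.9
position: [0.4316, -0.2445, 0.2109]
eef_rot: [0.744, 0.668, -0.0, -0.0]
wrist_force: [0.5, -0.2, 0.7]
gripper_width: 0.981
t 0.9 pos [ 0.4316 -0.2445  0.2109] q [ 0.744  0.668 -0.    -0.   ] F [ 0.5 -0.2  0.7] w 0.0864
shift cm [34.1  16.54  1.09] turn [-0.01 -0.    0.27]
```

```bash
python3 -m jog '[[34.1,16.5,1,0,0,0.3,8.6],[34.1,16.5,1,0,0,0.3,8.6],[34.1,16.5,1,0,0,0.3,8.6],[34.1,16.5,1,0,0,0.3,8.6],[34.1,16.5,1,0,0,0.3,8.6],[34.1,16.5,1,0,0,0.3,8.6],[34.1,16.5,1,0,0,0.3,8.6],[34.1,16.5,1,0,0,0.3,8.6]]'; python3 -c "
from h import *
go([.633,.0765,.1],-6.5)"
```

```text
time: 1.7
position: [0.6348, 0.077, 0.2004]
eef_rot: [0.747, 0.665, 0.0, -0.0]
wrist_force: [-0.1, -1.1, 0.6]
gripper_width: 0.977
t 1.7 pos [0.6348 0.077  0.2004] q [ 0.747  0.665  0.    -0.   ] F [-0.1 -1.1  0.6] w 0.086
shift cm [-0.07 -0.17 10.04] turn [-0.   -0.02 -0.18]
```

```bash
python3 -m jog '[[0,-0.1,5,0,0,0,8.6],[0,-0.1,9,0,0,0,8.6],[0,-0.1,9.5,0,0,0,8.6],[0,-0.1,9.5,0,0,0,8.6]]'
python3 - <<'E'
from h import *
from workcell import env
go([.633,.0765,.063],-6.5)
c=env.camera("scene");np.savez("pics/s1.npz",**c)
t=env.camera("top");np.savez("pics/t1.npz",**t)
a=cv2.resize(c["color"][165:265,290:420],None,fx=6,fy=6,interpolation=cv2.INTER_CUBIC)[:,:780]
cv2.imwrite("pics/c2.png",a[:,:,::-1])
E
```

```text
time: 2.1
position: [0.6317, 0.0737, 0.105]
eef_rot: [0.748, 0.664, -0.001, -0.001]
wrist_force: [-0.2, 0.1, 0.1]
gripper_width: 0.978
t 2.1 pos [0.6317 0.0737 0.105 ] q [ 0.748  0.664 -0.001 -0.001] F [-0.2  0.1  0.1] w 0.0861
shift cm [0.3 0.1 4.2] turn [-0.16  0.04 -0.3 ]
```

View pics/c2.png

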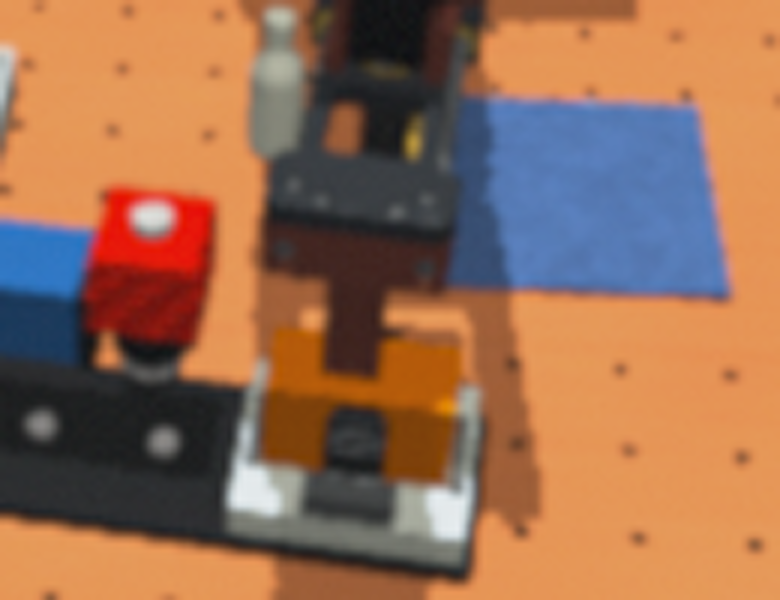

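The picture shows the far fingertip at crop (353,375), which is image (349,227). The black tab is right below it, at crop (353,430). I'll check both against projections.

Run:
```python
from h import *
c=load("pics/s1.npz");x=np.array([.9936,-.113]);y=np.array([.113,.9936])
f=np.r_[np.array([.6317,.0737])+.0575*x,.091];print("finger",pix(c,f),"seen 348.8,227.5")
for C in([.633,.0765],[.6317,.0737]):
  C=np.array(C);print("tab top outer",pix(c,np.r_[C+.028*x,.076]),"lip",pix(c,[np.r_[C+.043*x+k*.02*y,.044] for k in(-1,1)]),"cover top",pix(c,[np.r_[C+a*.018*x+k*.04*y,.08] for k in(-1,1) for a in (-1,1)]).tolist())
# observed tab black and lip pixels
h=hsv(c)
m=np.uint8((h[...,2]<60))*255
for v in(234,237,240): print(v,[u for u in range(330,372) if m[v,u]])
for v in(232,236,240): print(v,c["color"][v,330:374].sum(1).tolist())
```

```text
finger [[346.06779418 238.96214893]] seen 348.8,227.5
tab top outer [[348.35660927 234.39098841]] lip [[338.81031253 246.24727967]
 [354.84583713 248.59510936]] cover top [[335.01164633261794, 217.72951551466204], [332.87453317887173, 228.04924160147675], [366.4883233804977, 222.01483943390156], [365.2209705715434, 232.5791542039771]]
tab top outer [[347.21654654 233.92771968]] lip [[337.69905735 245.77707733]
 [353.70894628 248.11934694]] cover top [[333.929965840225, 217.30298196335602], [331.7650318195033, 227.59845176100538], [365.35728815475227, 221.578361255309], [364.05933461597124, 232.1175545887884]]
234 [346, 347, 348, 349, 350, 351, 352]
237 [345, 350, 351, 352, 353]
240 [344, 345, 346, 347, 348, 349, 350, 351, 352]
232 [237, 379, 379, 279, 214, 195, 200, 201, 200, 202, 200, 201, 198, 199, 194, 180, 175, 169, 179, 194, 195, 192, 203, 228, 246, 251, 258, 261, 258, 259, 262, 275, 306, 350, 365, 405, 467, 504, 501, 432, 340, 309, 309, 306]
236 [486, 512, 371, 244, 203, 199, 203, 201, 203, 201, 200, 203, 198, 180, 159, 137, 143, 159, 166, 157, 150, 142, 120, 134, 157, 180, 201, 198, 202, 202, 200, 202, 205, 211, 210, 238, 248, 322, 422, 374, 236, 248, 294, 307]
240 [519, 453, 330, 260, 218, 191, 196, 196, 197, 199, 199, 200, 194, 164, 133, 133, 156, 158, 172, 174, 163, 147, 149, 155, 177, 195, 201, 200, 198, 197, 199, 203, 205, 212, 245, 271, 279, 353, 373, 286, 232, 279, 310, 313]
```

Run:
```python
from h import *
from workcell import env
c=load("pics/s1.npz");x=np.array([.9936,-.113])
for d in(-.0575,-.043,0,.043,.0575):
  print(d,[pix(c,np.r_[np.array([.6317,.0737])+d*x,z]).round(1).tolist()[0] for z in(.091,.11,.171)])
t=load("pics/t1.npz");c=env.camera("scene");d=env.camera("top")
go([.633,.0765,.063],-6.5)
A=cv2.resize(c["color"][185:265,310:390],None,fx=5,fy=5,interpolation=cv2.INTER_CUBIC)
B=cv2.resize(d["color"][130:210,247:327],None,fx=5,fy=5,interpolation=cv2.INTER_CUBIC)
cv2.imwrite("pics/c3.png",np.hstack([A,B])[:,:,::-1])
```

```text
-0.0575 [[351.6, 205.6], [352.2, 200.3], [353.9, 182.1]]
-0.043 [[351.0, 209.5], [351.5, 204.2], [353.3, 186.0]]
0 [[349.0, 221.5], [349.5, 216.2], [351.2, 198.0]]
0.043 [[346.8, 234.4], [347.3, 229.1], [349.0, 210.8]]
0.0575 [[346.1, 239.0], [346.6, 233.6], [348.2, 215.4]]
t 2.3 pos [0.6343 0.0737 0.1084] q [0.748 0.664 0.002 0.001] F [0.3 0.5 0.1] w 0.0861
shift cm [ 0.26 -0.18  4.54] turn [ 0.22 -0.05 -0.33]
```

View pics/c3.png

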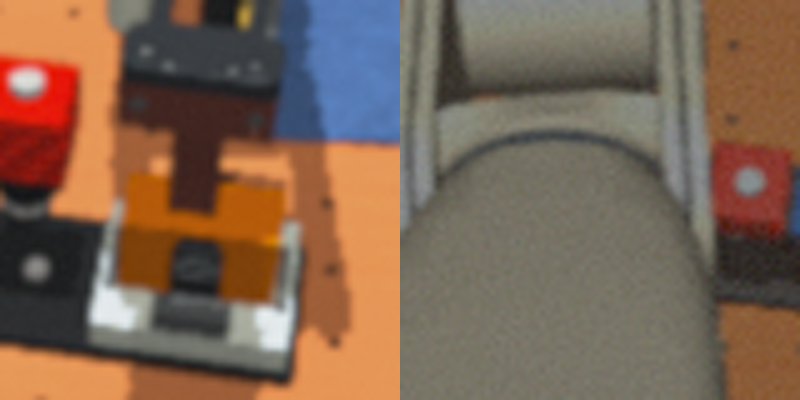

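Run:
```python
from h import *
s=load("pics/scene0.npz");t=load("pics/top0.npz")
p=np.array([.2187,-.5848,.2]);ty=np.array([.3503,-.9366,0])
out=[]
for c,(x0,y0) in((s,(90,20)),(t,(500,260))):
  a=cv2.resize(c["color"][y0:y0+100,x0:x0+100],None,fx=4,fy=4,interpolation=cv2.INTER_CUBIC).copy()
  for d in(-.0575,-.044,.044,.0575):
    for z in(.186,.205,.266):
      q=pix(c,p+d*ty+[0,0,z-.2])[0];cv2.circle(a,tuple(int(v) for v in ((q-[x0,y0]+.5)*4)),3,(0,255,0) if z<.19 else (255,255,0) if z<.21 else (0,255,255),-1)
  out.append(a)
cv2.imwrite("pics/c4.png",np.hstack(out)[:,:,::-1])
```

```text
(no output)
```

View pics/c4.png

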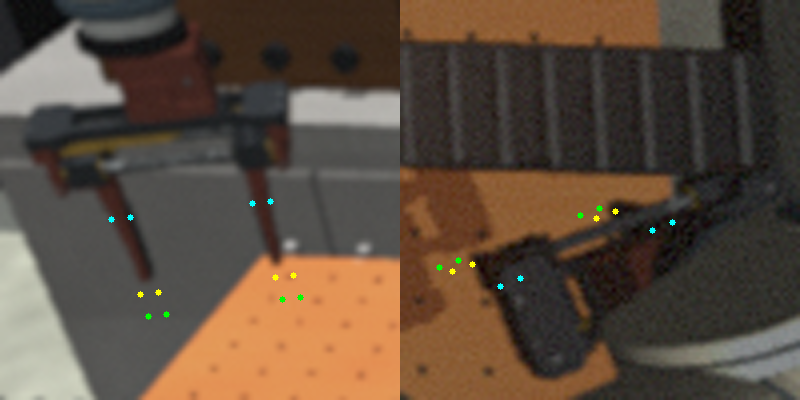

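The pictures show the fingertips about 30 mm higher than the reported pose implies. Both cameras agree on this at the start pose, with the tips at crop (147,278) against a predicted (157,317). So I'll go down in steps and trust the images and the wrist force for height.

```bash
python3 -m jog '[[0,0,3,0,0,0,8.6],[0,0,5,0,0,0,8.6],[0,0,5,0,0,0,8.6],[0,0,5,0,0,0,8.6]]'
cat >> h.py <<'E'
def avg(n=5,name="scene"):
    from workcell import env
    P=[];F=[]
    for i in range(n):
        c=env.camera(name);s=env.state();P.append(s["position"]);F.append(s["wrist_force"])
    print("avg pos",np.mean(P,0).round(4),"sd",np.std(P,0).round(4),"F",np.mean(F,0).round(2),"w",round(s["gripper_width"]*88,1),"t",round(s["time"],2));return c
def view(c,f,x0,y0,w,h,k,also=None):
    cv2.imwrite(f,cv2.resize(c["color"][y0:y0+h,x0:x0+w],None,fx=k,fy=k,interpolation=cv2.INTER_CUBIC)[:,:,::-1])
E
python3 - <<'E'
from h import *
c=avg(5);np.savez("pics/s2.npz",**c);view(c,"pics/c5.png",310,185,80,80,6)
E
```

```text
time: 2.7
position: [0.6335, 0.0737, 0.0573]
eef_rot: [0.748, 0.664, 0.001, 0.0]
wrist_force: [0.5, -0.2, 0.0]
gripper_width: 0.978
avg pos [0.6338 0.0739 0.0577] sd [0.0002 0.     0.0002] F [0.17 0.49 0.13] w 86.0 t 2.95
```

View pics/c5.png

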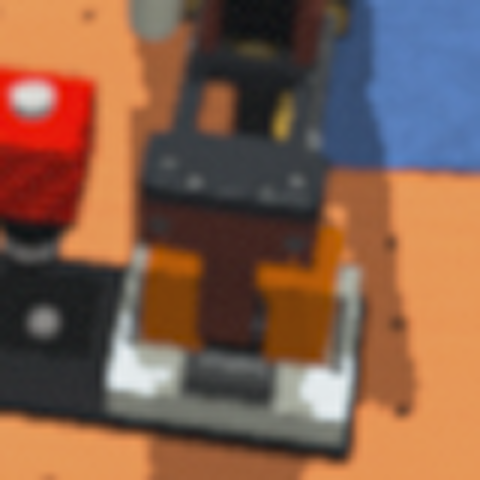

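Run:
```python
from h import *
c=load("pics/s2.npz");x=np.array([.9936,-.113]);C=np.array([.6338,.0739])
for d in(.043,.050,.0575): print(d,[(z,pix(c,np.r_[C+d*x,z]).round(1).tolist()[0]) for z in(.044,.06,.075,.09)])
print("lip in/out top",pix(c,[np.r_[C+d*x,.044] for d in(.0295,.043)]),"rim",pix(c,np.r_[C+.018*x,.03]))
print(c["color"][225:262,347].tolist())
```

```text
0.043 [(0.044, [345.8, 247.6]), (0.06, [346.1, 243.4]), (0.075, [346.5, 239.4]), (0.09, [346.9, 235.4])]
0.05 [(0.044, [345.4, 249.8]), (0.06, [345.8, 245.6]), (0.075, [346.1, 241.6]), (0.09, [346.5, 237.5])]
0.0575 [(0.044, [345.0, 252.1]), (0.06, [345.4, 248.0]), (0.075, [345.7, 244.0]), (0.09, [346.1, 239.9])]
lip in/out top [[346.43031387 243.47263233]
 [345.75016964 247.60820811]] rim [[346.66445543 243.58825977]]
[[66, 38, 33], [65, 37, 33], [65, 37, 32], [64, 37, 32], [63, 37, 32], [62, 35, 31], [61, 36, 30], [62, 36, 31], [62, 36, 30], [63, 36, 31], [61, 33, 28], [63, 37, 31], [63, 35, 30], [63, 35, 30], [64, 37, 30], [65, 38, 33], [56, 33, 29], [37, 31, 29], [49, 51, 51], [81, 82, 83], [97, 99, 99], [88, 90, 89], [71, 74, 74], [62, 64, 65], [52, 54, 54], [55, 56, 56], [79, 80, 77], [107, 110, 102], [116, 119, 111], [117, 119, 110], [107, 110, 102], [84, 86, 82], [46, 48, 47], [47, 33, 29], [98, 59, 38], [141, 85, 51], [156, 93, 56]]
```

```bash
python3 -m jog '[[-0.1,0,0.5,0,0,0,7.2],[-0.1,0,1,0,0,0,7.2],[-0.1,0,1.2,0,0,0,7.2],[-0.1,0,1.2,0,0,0,7.2],[-0.1,0,1.2,0,0,0,7.2]]' 5
for i in 1 ; do python3 -m jog '[[0,0,0.4,0,0,0,7.2],[0,0,0.4,0,0,0,7.2]]'; done
python3 - <<'E'
from h import *
c=avg(3);np.savez("pics/s3.npz",**c)
print(c["color"][232:256,347].sum(1).tolist())
E
```

```text
time: 3.45
position: [0.6324, 0.0728, 0.0437]
eef_rot: [0.748, 0.664, -0.0, -0.0]
wrist_force: [0.4, 0.3, -0.1]
gripper_width: 0.82
time: 3.65
position: [0.6322, 0.0728, 0.0394]
eef_rot: [0.748, 0.664, -0.0, -0.0]
wrist_force: [0.2, -0.4, -0.1]
gripper_width: 0.821
avg pos [0.6324 0.0728 0.0398] sd [0.0001 0.     0.0001] F [ 0.14  0.35 -0.4 ] w 72.2 t 3.8
[135, 132, 130, 125, 125, 131, 128, 128, 132, 132, 140, 171, 203, 210, 212, 210, 189, 157, 168, 240, 317, 344, 342, 321]
```

```bash
python3 -m jog '[[0.25,0,0.3,0,0,0,7.2],[0.25,0,0.3,0,0,0,7.2]]'
python3 -m jog '[[0,0,0.3,0,0,0,7.2],[0,0,0.3,0,0,0,7.2]]'
python3 - <<'E'
from h import *
c=avg(3);np.savez("pics/s4.npz",**c)
print(c["color"][232:256,347].sum(1).tolist());view(c,"pics/c6.png",310,195,80,70,6)
E
```

```text
time: 4.0
position: [0.6326, 0.0755, 0.0366]
eef_rot: [0.748, 0.664, -0.0, -0.0]
wrist_force: [-0.2, 0.1, -0.3]
gripper_width: 0.82
time: 4.2
position: [0.6325, 0.0753, 0.0335]
eef_rot: [0.748, 0.664, -0.0, -0.0]
wrist_force: [0.7, 0.2, 0.3]
gripper_width: 0.822
avg pos [0.6326 0.0753 0.0337] sd [0.0001 0.     0.0001] F [-0.08  0.03 -0.05] w 72.1 t 4.35
[136, 130, 132, 131, 133, 124, 132, 127, 125, 131, 129, 134, 141, 170, 201, 207, 192, 161, 165, 239, 316, 342, 344, 323]
```

View pics/c6.png

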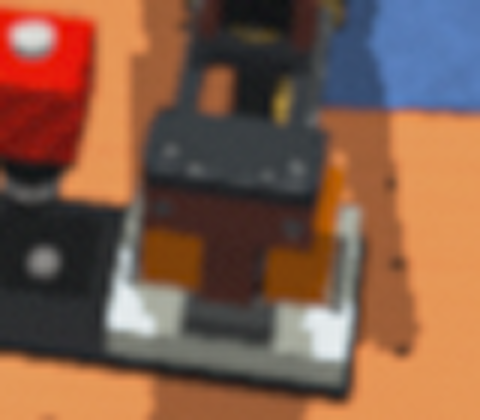

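```bash
python3 -m jog '[[0.1,0,0.3,0,0,0,7.2],[0.1,0,0.3,0,0,0,7.2]]'
python3 -m jog '[[0,0,0.3,0,0,0,7.2],[0,0,0.3,0,0,0,7.2]]'
python3 - <<'E'
from h import *
c=avg(3);np.savez("pics/s5.npz",**c)
print(c["color"][232:256,347].sum(1).tolist())
E
```

```text
time: 4.55
position: [0.6327, 0.0764, 0.0306]
eef_rot: [0.748, 0.664, -0.0, -0.0]
wrist_force: [-0.3, -0.4, -0.1]
gripper_width: 0.818
time: 4.75
position: [0.6326, 0.0762, 0.0275]
eef_rot: [0.748, 0.664, -0.0, -0.0]
wrist_force: [-0.6, 0.8, -0.7]
gripper_width: 0.82
avg pos [0.6328 0.0763 0.0277] sd [0.0001 0.     0.0001] F [-0.5  -0.83 -0.13] w 72.2 t 4.9
[134, 136, 136, 135, 133, 129, 122, 130, 128, 127, 130, 127, 134, 132, 145, 177, 185, 157, 168, 238, 313, 345, 343, 318]
```

```bash
python3 -m jog '[[0,0,0,0,0,0,5.6],[0,0,0,0,0,0,4.8],[0,0,0,0,0,0,4],[0,0,0,0,0,0,4],[0,0,0,0,0,0,4],[0,0,0,0,0,0,4]]' 15
python3 - <<'E'
from h import *
c=avg(3);np.savez("pics/s6.npz",**c)
print(c["color"][228:252,348].sum(1).tolist())
E
```

```text
time: 5.5
position: [0.633, 0.0763, 0.0282]
eef_rot: [0.748, 0.664, 0.0, 0.0]
wrist_force: [-0.0, 0.4, 4.0]
gripper_width: 0.485
avg pos [0.633  0.0763 0.0282] sd [0. 0. 0.] F [-1.71  0.26  4.48] w 43.4 t 5.65
[106, 109, 125, 135, 138, 135, 133, 135, 134, 130, 129, 135, 133, 128, 118, 118, 161, 202, 214, 211, 192, 170, 179, 254]
```

```bash
python3 -m jog '[[0,0,-0.5,0,0,0,4],[0,0,-1,0,0,0,4],[0,0,-1.5,0,0,0,4],[0,0,-2.5,0,0,0,4],[0,0,-4,0,0,0,4],[0,0,-6,0,0,0,4],[0,0,-6,0,0,0,4]]'
python3 - <<'E'
from h import *
c=avg(2);np.savez("pics/s7.npz",**c)
view(c,"pics/c7.png",290,160,130,100,6)
E
```

```text
time: 6.35
position: [0.6353, 0.0765, 0.0916]
eef_rot: [0.748, 0.664, 0.002, 0.002]
wrist_force: [0.3, 0.4, -2.0]
gripper_width: 0.485
avg pos [0.6339 0.0764 0.0894] sd [0.0005 0.     0.0006] F [ 0.29 -0.24 -1.5 ] w 43.6 t 6.45
```

View pics/c7.png

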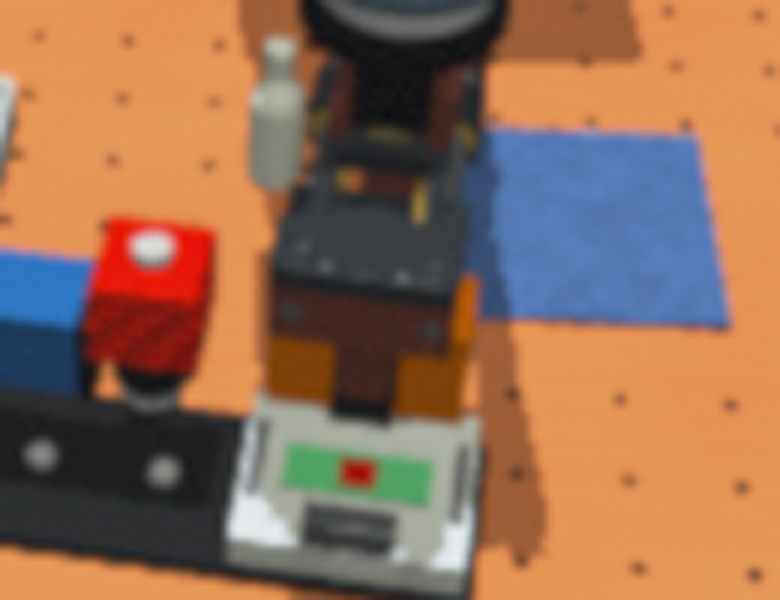

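The cover is off the holder and held, and the green slide with its red specimen is visible at crop (357,472). Next I'll get a better mat centre.

Run:
```python
from h import *
s=load("pics/scene0.npz");t=load("pics/top0.npz")
for n,c,b in(("top",t,(220,200,285,265)),("scene",s,(350,170,420,225))):
    for lo in (60,110):
        m=mask(c,(100,lo,40),(130,255,255),b);p=cv2.findNonZero(m).reshape(-1,2)
        w=np.array([ray(c,q,.005)[:2] for q in p],np.float32);r=cv2.minAreaRect(w);print(n,lo,w.mean(0),r)
go([.434,.187,.15],-6.5)
```

```text
top 60 [0.43256965 0.18450657] ((0.4329255521297455, 0.18466398119926453), (0.13630977272987366, 0.1358513981103897), 0.39381706714630127)
top 110 [0.45438302 0.23946333] ((0.45293498039245605, 0.23494797945022583), (0.049623068422079086, 0.028221789747476578), 3.6530375480651855)
scene 60 [0.44282612 0.18636256] ((0.4395983815193176, 0.18603435158729553), (0.13701342046260834, 0.13577312231063843), 0.8540883660316467)
scene 110 [0.44242176 0.1861908 ] ((0.4396671652793884, 0.1860668659210205), (0.13181143999099731, 0.13216859102249146), 0.7402743697166443)
t 6.45 pos [0.6334 0.0763 0.0888] q [0.748 0.664 0.001 0.001] F [-0.2  0.1 -1.9] w 0.0436
shift cm [  8.63 -21.1   -6.15] turn [ 0.1  -0.02 -0.3 ]
```

```bash
python3 -m jog '[[0,0,-3,0,0,0,4],[0,0,-6,0,0,0,4],[3,-6,-6,0,0,-2,4],[5,-10,-6,0,0,-4,4],[7,-15,-6,0,0,-6,4],[8.5,-19,-6,0,0,-6.5,4],[8.5,-21,-6,0,0,-6.5,4],[8.5,-21,-6,0,0,-6.5,4]]'
python3 - <<'E'
from h import *
avg(3);go([.435,.185,.0038],0)
E
```

```text
time: 7.25
position: [0.4298, 0.1857, 0.1469]
eef_rot: [0.708, 0.706, -0.002, -0.001]
wrist_force: [0.6, 0.9, -1.0]
gripper_width: 0.485
avg pos [0.434  0.1857 0.1477] sd [0.0011 0.0001 0.0002] F [ 0.57 -0.29 -1.26] w 43.3 t 7.4
t 7.4 pos [0.4352 0.1856 0.1479] q [0.709 0.705 0.    0.   ] F [ 0.3 -0.1 -1.4] w 0.0433
shift cm [-0.06 -0.03 14.41] turn [ 0.04 -0.01 -0.29]
```

```bash
python3 -m jog '[[0,0,4,0,0,0,4],[0,0,8,0,0,0,4],[0,0,11,0,0,0,4],[0,0,12.5,0,0,0,4],[0,0,13.3,0,0,0,4],[0,0,13.5,0,0,0,4],[0,0,13.5,0,0,0,4],[0,0,13.5,0,0,0,4]]'
python3 -m jog '[[0,0,0.3,0,0,0,4],[0,0,0.6,0,0,0,4],[0,0,0.6,0,0,0,4],[0,0,0.6,0,0,0,4]]'
python3 - <<'E'
from h import *
c=avg(3);np.savez("pics/s8.npz",**c);view(c,"pics/c8.png",330,140,110,90,7)
E
```

```text
time: 8.2
position: [0.4354, 0.1858, 0.0137]
eef_rot: [0.709, 0.705, 0.001, 0.0]
wrist_force: [1.0, 0.7, -1.3]
gripper_width: 0.492
time: 8.6
position: [0.4344, 0.1856, 0.007]
eef_rot: [0.709, 0.705, 0.0, 0.0]
wrist_force: [0.3, -0.8, -0.8]
gripper_width: 0.488
avg pos [0.4345 0.1856 0.007 ] sd [0. 0. 0.] F [ 0.59 -0.11 -1.3 ] w 42.9 t 8.75
```

View pics/c8.png

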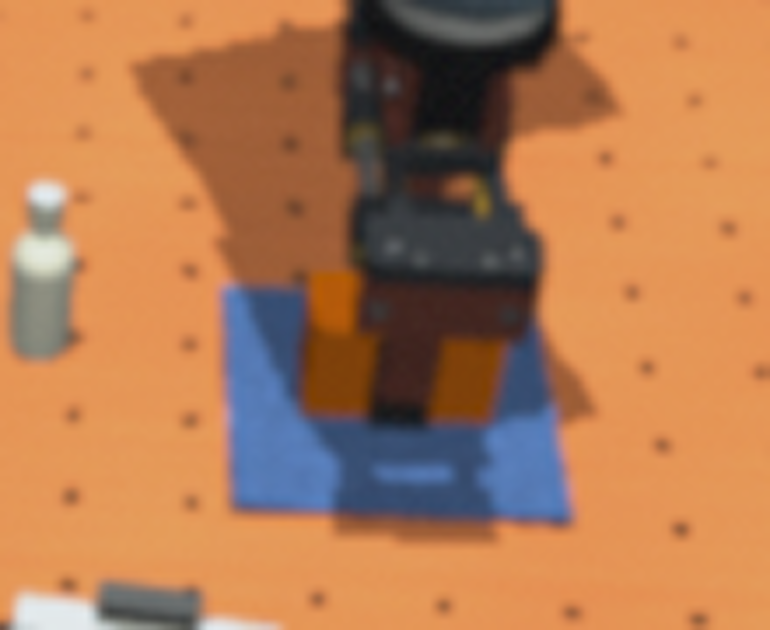

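The cover hangs just above the mat, well centred, with its rim at crop (400,415) and the mat running from (230,290) to (565,520). I'll lower it gently to contact.

```bash
python3 -m jog '[[0,0,0.1,0,0,0,4],[0,0,0.2,0,0,0,4],[0,0,0.2,0,0,0,4]]'|egrep 'pos|force';python3 -m jog '[[0,0,0.1,0,0,0,4],[0,0,0.1,0,0,0,4]]'|egrep 'pos|force';python3 -c "
from h import *
avg(3)"
```

```text
position: [0.4343, 0.1855, 0.0048]
wrist_force: [-0.0, 0.0, -1.3]
position: [0.4343, 0.1855, 0.0038]
wrist_force: [0.4, 0.5, -1.9]
avg pos [0.4344 0.1855 0.0039] sd [0. 0. 0.] F [ 0.26 -0.27 -1.16] w 43.0 t 9.4
```

```bash
python3 -m jog '[[0,0,0.1,0,0,0,4],[0,0,0.1,0,0,0,4]]'|egrep 'pos|force';python3 -c "
from h import *
avg(3)"; python3 -m jog '[[0,0,0.1,0,0,0,4],[0,0,0.1,0,0,0,4]]'|egrep 'pos|force';python3 -c "
from h import *
avg(3)"
```

```text
position: [0.4345, 0.1856, 0.0031]
wrist_force: [-1.0, -0.3, 2.3]
avg pos [0.4346 0.1856 0.0031] sd [0. 0. 0.] F [-0.67 -0.21  3.41] w 43.1 t 9.75
position: [0.4346, 0.1857, 0.0027]
wrist_force: [-2.2, -0.5, 13.0]
avg pos [0.4346 0.1857 0.0027] sd [0. 0. 0.] F [-2.57 -0.77 13.75] w 43.2 t 10.1
```

```bash
python3 -m jog '[[0,0,-0.1,0,0,0,4],[0,0,-0.1,0,0,0,5],[0,0,-0.1,0,0,0,5.6],[0,0,-0.1,0,0,0,6.5],[0,0,-0.1,0,0,0,7.6],[0,0,-0.1,0,0,0,8.6],[0,0,-0.1,0,0,0,8.6],[0,0,-0.1,0,0,0,8.6]]'
python3 -m jog '[[0,0,-2,0,0,0,8.6],[0,0,-6,0,0,0,8.6],[0,0,-10,0,0,0,8.6],[0,0,-15,0,0,0,8.6],[0,0,-19,0,0,0,8.6],[0,0,-19,0,0,0,8.6],[0,0,-19,0,0,0,8.6]]'
python3 - <<'E'
from h import *
avg(2);go([.610,-.123,.19],-6.5)
E
```

```text
time: 10.9
position: [0.4344, 0.1856, 0.0029]
eef_rot: [0.709, 0.705, 0.0, 0.0]
wrist_force: [-0.4, -0.3, -0.1]
gripper_width: 0.974
time: 11.6
position: [0.4347, 0.1857, 0.1936]
eef_rot: [0.709, 0.705, 0.001, 0.0]
wrist_force: [-0.6, -0.5, -0.4]
gripper_width: 0.981
avg pos [0.4336 0.1852 0.192 ] sd [0.0002 0.0001 0.0004] F [0.01 0.04 0.31] w 86.2 t 11.7
t 11.7 pos [0.4334 0.1851 0.1916] q [ 0.709  0.705 -0.001 -0.   ] F [ 0.6 -0.3  0.6] w 0.0862
shift cm [-30.72  17.82   0.15] turn [-0.13  0.06  6.2 ]
```

```bash
python3 -m jog '[[-30.7,17.8,0.2,0,0,6.3,8.6],[-30.7,17.8,0.2,0,0,6.3,8.6],[-30.7,17.8,0.2,0,0,6.3,8.6],[-30.7,17.8,0.2,0,0,6.3,8.6],[-30.7,17.8,0.2,0,0,6.3,8.6],[-30.7,17.8,0.2,0,0,6.3,8.6],[-30.7,17.8,0.2,0,0,6.3,8.6],[-30.7,17.8,0.2,0,0,6.3,8.6]]'
python3 -m jog '[[0,0,0,0,0,0,8.6],[0,0,0,0,0,0,8.6]]'
python3 - <<'E'
from h import *
c=avg(3)
m=mask(c,(8,150,60),(24,255,200),(360,160,420,230)) 
np.savez("pics/s9.npz",**c)
go([.610,-.1227,.065],-6.5)
E
```

```text
time: 12.5
position: [0.612, -0.1268, 0.1882]
eef_rot: [0.748, 0.664, -0.001, -0.0]
wrist_force: [1.1, -0.4, 0.8]
gripper_width: 0.977
time: 12.7
position: [0.6093, -0.1212, 0.1891]
eef_rot: [0.747, 0.665, -0.001, -0.002]
wrist_force: [0.5, -0.6, 0.2]
gripper_width: 0.979
avg pos [ 0.6097 -0.1208  0.1902] sd [0.0002 0.     0.0004] F [0.54 0.11 0.35] w 86.3 t 12.85
t 12.85 pos [ 0.61   -0.1208  0.1906] q [ 0.746  0.666 -0.    -0.001] F [ 0.5 -0.2  0.6] w 0.0863
shift cm [-0.19  0.03 12.56] turn [-0.06 -0.02 -0.  ]
```

```bash
python3 -m jog '[[-0.2,0,4,0,0,0,8.6],[-0.2,0,8,0,0,0,8.6],[-0.2,0,11,0,0,0,8.6],[-0.2,0,12.5,0,0,0,8.6],[-0.2,0,12.5,0,0,0,8.6],[-0.2,0,12.5,0,0,0,8.6]]'
python3 - <<'E'
from h import *
c=avg(3);np.savez("pics/s10.npz",**c);view(c,"pics/c9.png",205,140,210,130,3.8)
E
```

```text
time: 13.45
position: [0.6114, -0.124, 0.067]
eef_rot: [0.746, 0.665, 0.0, 0.001]
wrist_force: [0.3, -0.5, 0.1]
gripper_width: 0.982
avg pos [ 0.6119 -0.1244  0.0677] sd [0.0001 0.0001 0.0001] F [ 0.25 -0.06 -0.26] w 86.4 t 13.6
```

View pics/c9.png

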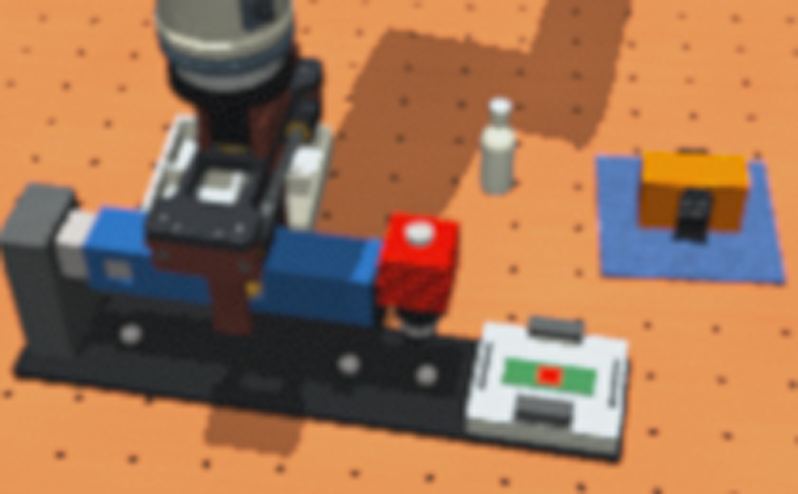

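The cover stands upright on the mat. The finger is at crop (232,290) and the button peeks out to its right at (253,290), so I'll check the offset along y.

Run:
```python
from h import *
c=load("pics/s10.npz");x=np.array([.9936,-.113]);y=np.array([.113,.9936]);C=np.array([.6119,-.1244])
for d in(.026,.045,.052):
  for e in(0,.01): print(d,e,pix(c,np.r_[C+d*x+e*y,.1]).round(1).tolist())
for z in(.07,.08,.09):print(z,pix(c,np.r_[C+.05*x,z]).round(1).tolist())
h=hsv(c)
for r in(214,216,218,220):print(r,[tuple(int(k) for k in c["color"][r,u]) for u in range(258,276)])
```

```text
0.026 0 [[267.9, 216.4]]
0.026 0.01 [[271.8, 217.0]]
0.045 0 [[265.7, 221.9]]
0.045 0.01 [[269.7, 222.5]]
0.052 0 [[264.9, 224.0]]
0.052 0.01 [[268.9, 224.6]]
0.07 [[266.3, 231.6]]
0.08 [[265.9, 228.9]]
0.09 [[265.5, 226.2]]
214 [(35, 56, 89), (50, 50, 71), (61, 40, 45), (63, 36, 33), (63, 35, 32), (64, 37, 32), (63, 36, 33), (64, 37, 32), (65, 38, 32), (63, 36, 31), (63, 35, 29), (74, 48, 31), (98, 69, 35), (107, 77, 37), (97, 71, 40), (77, 66, 62), (49, 60, 80), (28, 56, 87)]
216 [(29, 57, 91), (40, 52, 78), (55, 42, 55), (62, 37, 34), (63, 35, 29), (62, 36, 32), (64, 37, 31), (61, 35, 29), (62, 36, 30), (62, 35, 31), (60, 35, 31), (78, 53, 30), (114, 86, 35), (131, 100, 44), (119, 92, 52), (89, 78, 70), (54, 65, 84), (32, 58, 88)]
218 [(29, 58, 92), (36, 58, 87), (52, 47, 66), (63, 39, 42), (62, 34, 31), (63, 37, 32), (62, 36, 30), (62, 34, 29), (62, 34, 31), (62, 36, 31), (63, 35, 31), (64, 42, 36), (73, 58, 49), (73, 67, 71), (61, 71, 91), (48, 70, 97), (36, 65, 95), (26, 56, 88)]
220 [(42, 49, 60), (43, 48, 59), (50, 44, 49), (60, 39, 39), (64, 37, 33), (63, 34, 30), (62, 35, 31), (63, 37, 32), (62, 34, 28), (65, 38, 34), (64, 37, 31), (58, 36, 37), (43, 41, 56), (33, 50, 77), (24, 52, 84), (26, 55, 87), (26, 55, 87), (26, 55, 87)]
```

```bash
python3 -m jog '[[0.3,-0.1,0.4,0,0,0,8],[0.3,-0.1,0.4,0,0,0,6.5],[0.3,-0.1,0.4,0,0,0,5.6]]' 
python3 -m jog '[[0,0,0,0,0,0,5],[0,0,0,0,0,0,3.8],[0,0,0,0,0,0,3.8],[0,0,0,0,0,0,3.8]]' 8
python3 - <<'E'
from h import *
c=avg(3)
E
```

```text
time: 13.9
position: [0.61, -0.1212, 0.0621]
eef_rot: [0.747, 0.665, 0.0, 0.0]
wrist_force: [-0.3, 0.0, 0.4]
gripper_width: 0.768
time: 14.3
position: [0.6114, -0.1215, 0.0621]
eef_rot: [0.747, 0.665, 0.001, 0.001]
wrist_force: [5.8, -0.6, -3.4]
gripper_width: 0.459
avg pos [ 0.6114 -0.1215  0.0621] sd [0. 0. 0.] F [ 4.72 -0.26 -2.6 ] w 40.3 t 14.45
```

```bash
python3 -m jog '[[0,0.1,0,0,0,0,3.8],[0,0.1,0,0,0,0,3.8],[0.3,0.1,0,0,0,0,3.8],[0.8,0.1,0,0,0,0,3.8],[1.5,0.1,0,0,0,0,3.8],[2,0.1,0,0,0,0,3.8],[2,0.1,0,0,0,0,3.8]]' 25
python3 - <<'E'
from h import *
c=avg(2)
m=mask(c,(0,200,150),(4,255,255),(280,180,400,240));print(rect(m)[0]);m=mask(load("pics/scene0.npz"),(0,200,150),(4,255,255),(280,180,400,240));print(rect(m)[0])
E
```

```text
time: 15.15
position: [0.6136, -0.1008, 0.0621]
eef_rot: [0.747, 0.665, 0.0, 0.0]
wrist_force: [1.9, 0.7, 0.3]
gripper_width: 0.454
avg pos [ 0.6135 -0.1008  0.062 ] sd [0. 0. 0.] F [2.48 2.08 0.31] w 39.8 t 15.25
(323.6399841308594, 204.51998901367188)
(315.3780822753906, 203.59756469726562)
```

```bash
python3 -m jog '[[1,0,0,0,0,0,3.8],[2.2,0,0,0,0,0,3.8],[3.5,0,0,0,0,0,3.8],[4.8,0,0,0,0,0,3.8],[5.8,0,0,0,0,0,3.8],[6.4,0,0,0,0,0,3.8],[6.6,0,0,0,0,0,3.8],[6.6,0,0,0,0,0,3.8]]'
python3 - <<'E'
from h import *
c=avg(2)
m=mask(c,(0,200,150),(4,255,255),(280,180,420,250));print(rect(m)[0])
E
python3 -m jog '[[0.1,0,0,0,0,0,3.8],[0.2,0,0,0,0,0,3.8],[0.3,0,0,0,0,0,3.8],[0.35,0,0,0,0,0,3.8],[0.4,0,0,0,0,0,3.8],[0.4,0,0,0,0,0,3.8]]'
python3 - <<'E'
from h import *
c=avg(2)
E
```

```text
time: 16.05
position: [0.6205, -0.0334, 0.062]
eef_rot: [0.747, 0.665, 0.001, -0.001]
wrist_force: [-2.5, 7.5, 4.6]
gripper_width: 0.453
avg pos [ 0.6205 -0.0334  0.062 ] sd [0. 0. 0.] F [-2.64  8.19  5.38] w 40.0 t 16.15
(351.2138671875, 208.1098175048828)
time: 16.75
position: [0.6207, -0.0312, 0.062]
eef_rot: [0.747, 0.665, -0.0, -0.001]
wrist_force: [-3.8, 0.1, 6.7]
gripper_width: 0.457
avg pos [ 0.6207 -0.0312  0.062 ] sd [0. 0. 0.] F [-2.79 -0.57  6.02] w 40.3 t 16.85
```

```bash
python3 -m jog '[[0,0,0,0,0,0,4.6],[0,0,0,0,0,0,6],[0,0,0,0,0,0,8],[0,0,0,0,0,0,8.6],[0,0,0,0,0,0,8.6]]'
python3 -m jog '[[0,0,-2,0,0,0,8.6],[0,0,-6,0,0,0,8.6],[0,0,-10,0,0,0,8.6],[0,0,-14,0,0,0,8.6],[-5,-5,-14,0,0,0,8.6],[-10,-10,-14,0,0,0,8.6],[-10,-14,-14,0,0,0,8.6],[-10,-14,-14,0,0,0,8.6]]'
python3 - <<'E'
from h import *
c=avg(3);np.savez("pics/s11.npz",**c);view(c,"pics/c10.png",205,140,210,130,3.8)
b=np.array([.6105,-.1224]);y=np.array([.113,.9936]);x=np.array([.9936,-.113])
print("far button expected",pix(c,np.r_[b+.026*x,.1]))
m=mask(c,(8,120,90),(30,255,255),(255,200,285,230));print("gold",rect(m),m.sum()//255)
o=load("pics/scene0.npz");m=mask(o,(8,120,90),(30,255,255),(255,200,285,230));print("gold0",rect(m),m.sum()//255)
E
```

```text
time: 17.35
position: [0.6212, -0.0319, 0.0618]
eef_rot: [0.747, 0.665, -0.0, -0.0]
wrist_force: [0.2, 0.2, 0.4]
gripper_width: 0.846
time: 18.15
position: [0.4669, -0.1159, 0.2016]
eef_rot: [0.747, 0.665, -0.001, -0.001]
wrist_force: [0.6, 0.1, 0.5]
gripper_width: 0.975
avg pos [ 0.4673 -0.1158  0.2018] sd [0.0021 0.0002 0.0004] F [-0.68 -0.13 -0.54] w 86.3 t 18.3
far button expected [[268.78978404 216.06079019]]
gold ((269.5, 215.0), (4.0, 5.0), 90.0) 24
gold0 ((269.5, 215.0), (4.0, 5.0), 90.0) 23
```

View pics/c10.png

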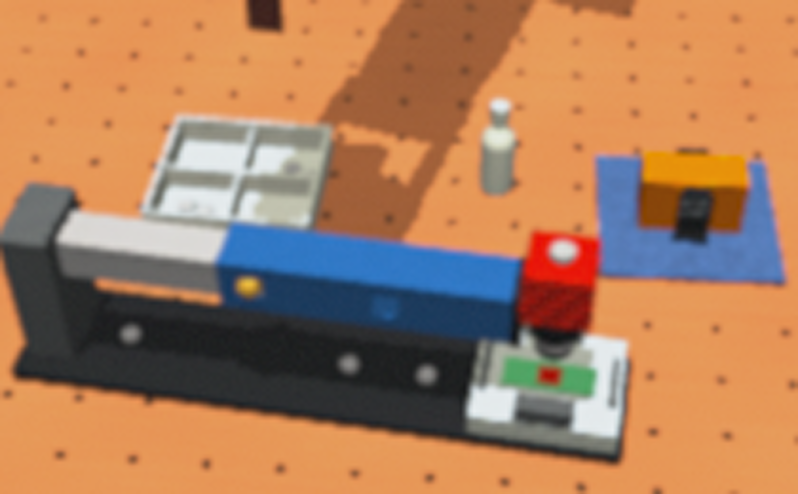

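The brass button stands out in the rear hole at crop (248,287) and the camera is over the specimen. I'll check the near button and the cover's position in both views.

Run:
```python
from h import *
from workcell import env
c=load("pics/s11.npz");t=env.camera("top");np.savez("pics/t11.npz",**t);t0=load("pics/top0.npz")
for n,q in(("t0",t0),("t",t)):print(n,q["color"][180:184,348:357].tolist()[1])
h=hsv(c);
for n,k in(("scene",c),("top",t)):
  try:
    b=(368,170,412,206) if n=="scene" else (225,205,280,260)
    m=mask(k,(8,180,150),(24,255,255),b) if n=="scene" else mask(k,(14,120,80),(30,255,255),b)
    w=np.array([ray(k,q,.055)[:2] for q in cv2.findNonZero(m).reshape(-1,2)],np.float32);print(n,w.mean(0),cv2.minAreaRect(w))
  except Exception as e:print(n,e)
a=cv2.resize(t["color"][140:270,225:425],None,fx=4,fy=4,interpolation=cv2.INTER_CUBIC);cv2.imwrite("pics/c11.png",a[:,:,::-1])
```

```text
t0 [[48, 44, 48], [50, 38, 38], [86, 59, 37], [116, 86, 39], [119, 86, 47], [106, 79, 53], [79, 63, 50], [57, 49, 56], [45, 43, 64]]
t [[97, 99, 89], [120, 120, 107], [139, 143, 127], [137, 141, 125], [114, 115, 104], [94, 89, 81], [105, 105, 98], [131, 136, 128], [146, 144, 140]]
scene [0.44066048 0.18560849] ((0.44144538044929504, 0.185489222407341), (0.039766810834407806, 0.07938830554485321), 4.2735915184021)
top [0.4334667 0.1835781] ((0.43406277894973755, 0.18382063508033752), (0.08043504506349564, 0.03808898851275444), 88.9832992553711)
```

```bash
python3 -m jog '[[-30,-10,0,0,0,0,8.6],[-30,-10,0,0,0,0,8.6],[-30,-10,0,0,0,0,8.6],[-30,-10,0,0,0,0,8.6],[-30,-10,0,0,0,0,8.6],[-30,-10,0,0,0,0,8.6],[-30,-10,0,0,0,0,8.6],[-30,-10,0,0,0,0,8.6]]'
python3 -m jog '[[0,0,0,0,0,0,8.6],[0,0,0,0,0,0,8.6]]' >/dev/null
python3 - <<'E'
from h import *
from workcell import env
t=env.camera("top");t0=load("pics/top0.npz");s=env.camera("scene");s0=load("pics/scene0.npz")
for n,q in(("t0",t0),("t",t)):
  m=mask(q,(8,90,80),(30,255,255),(345,178,360,186));print(n,rect(m),m.sum()//255,q["color"][181,348:357].tolist())
d=np.abs(t["color"].astype(int)-t0["color"]).sum(2)
for n,(u,v) in dict(tube=(299,243),jar=(195,158),box=(168,219),driver=(453,230),dish=(450,178)).items(): print(n,d[v-12:v+12,u-12:u+12].mean().round(1))
d=np.abs(s["color"].astype(int)-s0["color"]).sum(2)
for n,(u,v) in dict(tube=(336,178),jar=(468,256),box=(478,207),driver=(174,192),dish=(156,232)).items(): print(n,d[v-12:v+12,u-12:u+12].mean().round(1))
r=cv2.minAreaRect(cv2.findNonZero(mask(t,(0,160,80),(5,255,255),(265,145,335,190))));print("camera",ray(t,r[0],.146))
E
```

```text
time: 19.15
position: [0.3372, -0.4038, 0.2017]
eef_rot: [0.748, 0.664, 0.0, 0.0]
wrist_force: [0.8, 0.2, -0.5]
gripper_width: 0.979
t0 ((352.0, 182.0), (4.0, 2.0), 0.0) 11 [[48, 44, 48], [50, 38, 38], [86, 59, 37], [116, 86, 39], [119, 86, 47], [106, 79, 53], [79, 63, 50], [57, 49, 56], [45, 43, 64]]
t ((352.0, 182.0), (4.0, 2.0), 0.0) 10 [[46, 34, 41], [57, 46, 43], [85, 65, 37], [118, 86, 42], [116, 86, 34], [103, 76, 50], [79, 57, 45], [56, 47, 54], [43, 43, 63]]
tube 8.8
jar 11.2
box 12.2
driver 9.3
dish 8.6
tube 3.9
jar 3.7
box 3.4
driver 3.8
dish 5.2
camera [0.62767239 0.0762761  0.146     ]
```

Both buttons look the same as when fully out, the camera is over the specimen and the bystanders haven't moved, so I'm handing in.

```bash
python3 -c "
from workcell import env
print(env.job_done())"
```

```text
the job is handed in; nothing more can be done
None
```

The rig is ready, and I handed the job in at about 19.5 s of the 54 s allowed. The cover stands upright on the mat, and the boom sleeve is out and locked with the camera over the specimen.

**What I did**
- **Cover:** I pinched both tabs fully in (43.4 mm over both), lifted the cover straight off and lowered it onto the mat until the wrist force showed contact. The last 1 mm step pressed with about 14 N, so I backed off 1 mm before letting go.
- **Boom:** I pinched the buttons flush and slid the sleeve about 90 mm. Near the end the sleeve pulled forward by itself, as it should when the buttons drop into the next holes. I then moved the arm clear.

**Last checks**
- **Cover position:** it is within about 2 mm of the mat's centre in each view.
- **Buttons:** both show the same size and position in the pictures as at the start, when they were fully out. The far one I also saw standing out in the rear hole. I did not tug the sleeve to test the lock.
- **Camera:** its measured centre is about 5 mm in x from where I gripped the cover on the holder and level with it in y, so over the specimen. Part of that 5 mm comes from the camera's visible side face.
- **Other things:** the five bystanders look unchanged in both views.

**What disagreed**
- **Fingertip height:** the fingertips appeared about 30 mm higher in the pictures than the reported tool pose implied (nearer 20 mm at the grasps). I set heights from the pictures and contact forces instead.
- **Camera offset:** the two cameras differ from each other by about 4 to 7 mm in x.
- **Near button:** my last top-view crop was over the picture limit, so I checked the near button from its pixels only.

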